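Clamp a clock plate for reaming

TASK

Clamp the brass clock plate down on the reaming fixture. Nothing needs gripping: push the blue clamp strap round with the back of a finger until it stands at its stop over the plate, then push the red-gripped cam lever all the way down so that the rubber foot presses on the plate, and leave it locked. Do not touch or shift the plate yourself, and leave the loupe, bottle, jar and screwdriver where they are.

Things in the scene. Friction and masses are not known exactly. Their poses are not given: they have to be found in the camera images.
- fixture: Aluminium tooling plate fixed to the bench, 150 (its x) x 250 (its y) x 20 mm, lying flat; origin on the bench surface under it, 5 mm to the +y side of its middle. The clamp post stands at +85 mm along its y. On it two steel parallels 14 mm high carry the clock plate, and three pins 22 mm high (8 mm thick) locate the plate's -x edge and -y edge.
- clock_plate: Loose brass plate of a wall clock movement with five holes, 90 (x) x 120 (y) x 3 mm, about 260 g, lying on the parallels with its axes along the fixture's; origin at the centre of its underside, 34 mm above the bench; its top is 37 mm above the bench.
- strap_axis (a point): Fixed point on the upright axis of the clamp post, 65 mm above the bench, at mid-height of the raised strap. The strap's round hub is 36 mm across.
- strap_tip (a point): Middle of the end face of the blue clamp strap, 115 mm from strap_axis. The strap is a straight level bar 22 mm wide and 18 mm high from the post to here; with the lever up its underside is 56 mm and its top 74 mm above the bench (a nut and spindle end at 100 mm from the axis rise to 85 mm).
- strap_swing (a joint): Angle of the strap about the upright post, rad: 0 = over the plate, against its stop (strap pointing along the fixture's -y); larger is turned counterclockwise seen from above, away from the plate (1.57 points along the fixture's +x); other stop at 2.0. It starts at 1.1 to 1.9, stays where it is left, and takes about 0.2 N m to turn (2 to 3 N at the strap). The lever turns round with it.
- lever_pivot (a point): Centre of the cam lever's level pivot pin, on the post's axis, 98 mm above the bench.
- lever_tip (a point): Outer end of the lever, 95 mm from lever_pivot. Round steel bar 11 mm thick, then from 46 mm to the end a red grip 17 mm thick. The lever always lies in the upright plane of the strap, on the opposite side of the post from the strap: it leans away from the strap.
- cam_lever (a joint): Angle of the lever, rad: 0 = open, standing 65 degrees (1.13 rad) above level; grows as its tip goes outward and down; 1.10 = fully down against its stop, almost level (0.03 rad above). Starts at 0 to 0.12, stays where it is left, takes about 0.2 to 0.3 N m (3 to 4 N at the grip). The cam lowers the strap by 4.9 mm in all, in proportion to the angle.
- clamp_foot: Spring-loaded rubber foot under the strap, 18 mm across, its centre 100 mm from the post axis (origin of the body itself lies on the post axis, 20 mm above the bench, with its x along the strap). With the lever up it clears the plate's top by 2.5 mm; with the lever fully down it presses with about 11 N.
- loupe: Loose black eye loupe standing on the bench, 36 mm across, 34 mm high; origin at the centre of its underside.
- oil_bottle: Loose amber oil bottle standing on the bench, 30 mm across, 62 mm high; origin at the centre of its underside.
- bush_jar: Loose clear jar with a yellow lid standing on the bench, 42 mm across, 40 mm high; origin at the centre of its underside.
- screwdriver: Loose green-handled screwdriver lying on the bench along its own x, 160 mm long; origin on the bench under its middle.

How it is judged:
By the outcome, as a careful person would: the job done as asked, in the order asked, and still so for the second after the job is handed in, with the robot touching nothing.
It also fails if it takes over 56 s, if anything falls off the work surface, if the arm or the gripper's body presses on something with over 40 N, if the wrist force passes 120 N, or if a joint passes its speed limit or range.

ROBOT

A 6-joint arm with a two-finger parallel gripper is mounted at the origin on the work surface. World frame = base frame: x ahead of the robot, y to its left, z up, the work surface at z = 0. Lengths are in m, angles in rad, forces in N, time in s.
With the tool pointing down it reaches from about 0.35 to 0.775 m from the base axis. Payload 5.5 kg.
Tool frame: the origin (TCP) lies where the fingers leave the gripper's body, on its centre line; the fingertips stand 73 mm ahead of it and the grasp point (between the pads) lies 54 mm ahead of it; z points along the fingers, y is the direction in which the jaws open and shut (so a half turn about z gives the same grasp; the last joint's range is limited). The gripper opens to 85 mm and grips with 20 to 120 N. Pads are 22 mm wide; open, the fingers measure 114 mm over their backs; the gripper's body (76 mm by 85 mm) begins 54 mm behind the grasp point. The pads swing forward as they close: fully open they stand 13 mm farther back than shut.
Start: joints at [-1.248, 0.313, 0.046, 1.304, 0, 1.431], TCP at [0.257, -0.515, 0.304] pointing down, gripper open.
Joint ranges: [-2.76, 2.76], [-0.86, 1.69], [-1.03, 1.26], [-2.2, 2.34], [-1.47, 1.5], [-3.14, 3.14]. Speed limits (rad/s): [2.57, 2.57, 3.14, 3.14, 3.14, 3.14].

INTERFACE

Orientations are given as a unit quaternion [w, x, y, z].
In Python, from workcell import env, read_camera, job, cut_out gives the robot as it stands.
- The arm moves only by the tool servo_tool, never from a script. Its argument "deltas" is a list of rows, each an object of numbers: "dx", "dy", "dz": the shift along the world's x, y, z in mm; "rx", "ry", "rz": the turn, a rotation vector about the world's x, y, z in rad; "fingers": the closure, from -1 (fully open) to 1 (shut). A call has 1 to 8 rows; each row shifts and turns the commanded pose from where the row before left it; what a row does not reach is not made up. A row lasts 1/10 s, in which the tool goes at most 50 mm and 8.59 degrees, less where a joint would pass 70% of its speed; a pose out of reach is approached as far as the arm can. A call is refused whole if a number of a shift passes 50 or a number of a turn 0.15, either way. A call with a gripper value outside its range is refused whole. The fingers move at their own pace and stop on an object; "newtons" is the grip in N (left out, the last holds). Time passes only in rows, so rows that do not move let the fingers close. It gives the time, the measured TCP pose, the force and the opening at its end, in the units of the state.
- env.get_state(): the state, without advancing time (a new reading comes with each control period).
- read_camera(name): name is "scene" or "top" or "wrist"; returns a dict with "img" (480x640x3 uint8, red, green, blue), "intrinsics" (3x3 intrinsics, pixels), "k1" (the pictures are not rectified: a ray, as slopes to the right and down, at radius r is drawn at 1 + k1 r^2 times it, then the intrinsics apply), "extrinsics" (4x4, takes a point from camera to world coordinates); the wrist camera has in their place "hand_eye" (4x4, takes a point from camera to tool coordinates, whose origin is the TCP and whose axes are the flange's). Camera axes: x right, y down, z forward; pixel columns grow to the right and rows downward; lengths in m; the calibration is good to about 2 mm. A picture is of the moment at which its call begins: read the wrist's pose just before it. There is no depth.
- job.hand_in(): hands the job in, once; it reports no verdict.
Trained networks look in the newest picture that a camera, given by its name, has taken for a name from the list of things; names that differ only in an ending like _2 or _b are one class to them, and where a whole thing is asked for, a point or a joint stands for the part that bears it (a point fixed in the world has none). Each returns a list of dicts, best first, with "confidence" (0 to 1); they miss things now and then, are a little off and sometimes report something else, mostly with a low value. They report only what shows in the picture. A call takes as long as a camera call.
- cut_out(target, camera): "region" (480x640 bool, what is visible of it) and "extent" ([left, top, right, bottom] in pixels, round what is visible of it).
The state is a dict: "clock": time; "joint_pos": joint angles; "qvel": joint speeds; "tau": joint torques, N m; "tcp_pos": TCP position; "orientation": TCP orientation; "wrist_force": force on the tool from outside, world axes, zero at the start; "ft_torque": the same for the moment, N m; "finger_gap": finger opening in m.
Only numpy, scipy, OpenCV 4.12 (cv2) and the standard library are available. Lean on these libraries where they do the work, as an engineer would, in place of code of your own. Each camera call takes 0.05 s, during which the arm holds its last target. There are 200 camera calls.

## Working session

There is one attempt and no reset: what is moved stays moved. The work goes in short steps, Python scripts to look and compute and a tool call to move; the robot and the scene stay as the last step left them, time stands still between calls to the robot, and variables do not carry over. Pictures are saved under pics/ and viewed, about 8 in all and at most 12, crops included, and the job is handed in when it is done.

Besides the shell and the picture viewer there is one more tool, called after "Request:" as name([rows], argument=value, ...), one row to a line, values as JSON. servo_tool: Moves the arm, as the interface text tells. Its arguments: {"type":"object","properties":{"deltas":{"type":"array"},"newtons":{"type":"number"}},"required":["deltas"]}

```bash
mkdir -p pics; cat > h.py <<'E'
import numpy as np, cv2
from workcell import env, read_camera, job, cut_out
def ray(c,px):
    K=np.array(c["intrinsics"],float);k1=c["k1"]
    p=cv2.undistortPoints(np.array([[px]],float),K,np.array([k1,0,0,0.]))[0,0]
    E=np.array(c["extrinsics"]);d=E[:3,:3]@np.array([p[0],p[1],1]);return E[:3,3],d
def atz(c,px,z):
    o,d=ray(c,px);return o+d*(z-o[2])/d[2]
def proj(c,P):
    E=np.linalg.inv(np.array(c["extrinsics"]));K=np.array(c["intrinsics"],float)
    P=np.atleast_2d(P).astype(float);R=E[:3,:3]
    return cv2.projectPoints(P,cv2.Rodrigues(R)[0],E[:3,3],K,np.array([c["k1"],0,0,0.]))[0][:,0]
E
python3 - <<'E'
from h import *
s=env.get_state();print(s)
cs={}
for n in("top","scene"):
    c=read_camera(n);cs[n]=c
    cv2.imwrite(f"pics/{n}1.png",c["img"][:,:,::-1])
    print(n,np.round(c["extrinsics"],3).tolist(),c["k1"],np.array(c["intrinsics"])[[0,1],[0,1]])
    for t in("fixture","clock_plate","strap_tip","lever_tip","loupe","oil_bottle","bush_jar","screwdriver"):
        for r in cut_out(t,n)[:2]:
            ys,xs=np.nonzero(r["region"]);m=(xs.mean(),ys.mean())
            print(t,round(r["confidence"],2),r["extent"],np.round(m,1),np.round(atz(c,m,{"fixture":.02,"clock_plate":.037,"strap_tip":.07,"lever_tip":.14}.get(t,.02)),3))
E
```

```text
{'clock': 0.0, 'joint_pos': array([-1.24760378e+00,  3.13978382e-01,  4.49486605e-02,  1.30360694e+00,
        6.57819465e-06,  1.43124136e+00]), 'qvel': array([ 0.00042129, -0.00250882, -0.00029738, -0.00068247,  0.00168244,
        0.00115683]), 'tau': array([-1.44128691e-03, -4.80617917e+01,  2.98536980e+01,  1.91555510e-02,
       -5.94718076e-04,  6.13749009e-06]), 'tcp_pos': array([ 0.25657359, -0.51413941,  0.30300889]), 'orientation': array([-9.16592369e-04,  9.73351879e-01,  2.29314792e-01, -8.10947033e-05]), 'wrist_force': array([-0.31155108, -0.13345131, -1.3324377 ]), 'ft_torque': array([ 0.002189  , -0.0299248 , -0.02145874]), 'finger_gap': 0.08515657363289898}
top [[-0.002, -0.996, 0.09, 0.45], [-1.0, 0.001, -0.012, 0.058], [0.012, -0.09, -0.996, 1.237], [0.0, 0.0, 0.0, 1.0]] -0.10910358596363391 [567.14357895 567.14357895]
fixture 0.58 [300.9, 202.5, 435.5, 301.1] [356.7 252.6] [ 0.555 -0.037  0.02 ]
clock_plate 0.91 [356.2, 217.7, 423.2, 270.4] [388.5 244.2] [ 0.572 -0.104  0.037]
strap_tip 0.97 [320.2, 206.8, 337.5, 271.9] [329.8 231.8] [0.594 0.023 0.07 ]
lever_tip 
[... 968 characters left out ...]
68 [231.0, 304.6, 300.8, 374.6] [266.7 339.7] [ 0.574 -0.109  0.037]
strap_tip 0.83 [272.4, 263.0, 344.5, 300.5] [310.8 276.9] [0.595 0.015 0.07 ]
lever_tip 0.58 [253.6, 208.0, 294.3, 264.1] [273.4 234.3] [0.525 0.02  0.14 ]
loupe 0.57 [343.1, 342.9, 361.9, 369.0] [351.6 355.6] [ 0.707 -0.069  0.02 ]
loupe 0.39 [253.5, 209.0, 295.8, 258.9] [273.  234.1] [0.461 0.118 0.02 ]
oil_bottle 0.81 [183.3, 328.2, 207.2, 353.5] [192.4 341.3] [ 0.457 -0.156  0.02 ]
bush_jar 0.58 [217.0, 398.3, 243.4, 433.1] [231.  414.6] [ 0.583 -0.238  0.02 ]
screwdriver 0.66 [268.6, 211.4, 332.2, 230.3] [288.4 222. ] [0.473 0.161 0.02 ]
screwdriver 0.54 [229.7, 304.4, 302.4, 376.6] [266.8 339.8] [ 0.568 -0.101  0.02 ]
```

```bash
python3 -c "
import cv2
a=cv2.imread('pics/top1.png')[150:350,230:490];b=cv2.imread('pics/scene1.png')[180:450,160:400]
a=cv2.resize(a,(390*2,600));cv2.imwrite('pics/a.png',a)
cv2.imwrite('pics/b.png',cv2.resize(b,(533,600)))"
```

```text
(no output)
```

View pics/a.png

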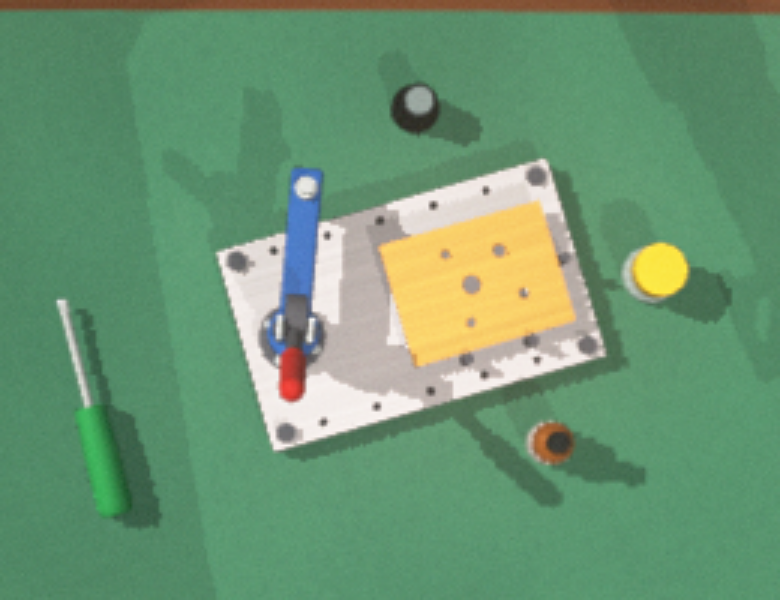

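View pics/b.png

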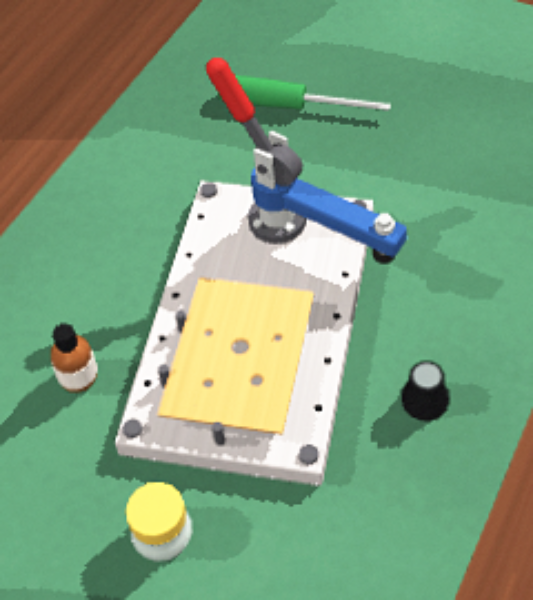

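The top crop shows the fixture's corners at crop pixels (218,252), (547,159), (606,355) and (275,450). The strap points nearly along +x, from the post at (292,335) to its tip at (306,170), with the lever leaning back. The loupe is clear of the sweep. Next I compute the poses.

```bash
cat > fit.py <<'E'
from h import *
c=read_camera("top");s=read_camera("scene")
def tr(c,a,sc,off,z): return np.array([atz(c,(x/sc+off[0],y/sc+off[1]),z)[:2] for x,y in a])
A=tr(c,[(218,252),(547,159),(606,355),(275,450)],3,(230,150),.02)
B=tr(s,[(200,181),(373,203),(322,470),(120,445)],2.2222,(160,180),.02)
# model order: (+x,+y),(+x,-y),(-x,-y),(-x,+y); fixture middle at y=-5mm
M=np.array([(.075,.12),(.075,-.13),(-.075,-.13),(-.075,.12)])
def rigid(M,A):
    a,b=M.mean(0),A.mean(0);H=(M-a).T@(A-b);th=np.arctan2(H[0,1]-H[1,0],H[0,0]+H[1,1])
    R=np.array([[np.cos(th),-np.sin(th)],[np.sin(th),np.cos(th)]]);t=b-R@a
    return th,t,np.abs(A-(M@R.T+t)).max(),R@[0,.085]+t
print("top",rigid(M,A));
Bo=B[[1,2,3,0]] # scene: TR=(+x,+y), BR=(+x,-y), BL=(-x,-y), TL=(-x,+y)
print("scene",rigid(M,Bo))
print("tip top",tr(c,[(308,169)],3,(230,150),.074), "nut",tr(c,[(306,186)],3,(230,150),.085))
print("nut scene",tr(s,[(384,222)],2.2222,(160,180),.085))
print("levertip top",tr(c,[(291,390)],3,(230,150),.184),"scene",tr(s,[(217,67)],2.2222,(160,180),.184))
E
python3 fit.py
```

```text
top (np.float64(0.2766026447482793), array([ 0.55730139, -0.05537756]), np.float64(0.0013043196777735577), array([0.53408883, 0.02639149]))
scene (np.float64(0.2884585712214428), array([ 0.56089746, -0.05663736]), np.float64(0.0038346804022727082), array([0.5367171 , 0.02485074]))
tip top [[0.64716651 0.01656534]] nut [[0.63351269 0.01838074]]
nut scene [[0.63661691 0.01307576]]
levertip top [[0.49015272 0.0315916 ]] scene [[0.49919156 0.02115199]]
```

Request:
servo_tool([
  {"dx": 20, "dy": 32, "rz": 0.143, "fingers": 1},
  {"dx": 20, "dy": 32, "rz": 0.143, "fingers": 1},
  {"dx": 20, "dy": 32, "rz": 0.143, "fingers": 1},
  {"dx": 20, "dy": 32, "rz": 0.143, "fingers": 1},
  {"dx": 20, "dy": 32, "rz": 0.143, "fingers": 1},
  {"dx": 20, "dy": 32, "rz": 0.143, "fingers": 1},
], newtons=40)

```text
invalid input at $.deltas[0]: expected keys dx, dy, dz, rx, ry, rz, fingers
```

Request:
servo_tool([
  {"dx": 20, "dy": 32, "rz": 0.143, "fingers": 1},
  {"dx": 20, "dy": 32, "rz": 0.143, "fingers": 1},
  {"dx": 20, "dy": 32, "rz": 0.143, "fingers": 1},
  {"dx": 20, "dy": 32, "rz": 0.143, "fingers": 1},
  {"dx": 20, "dy": 32, "rz": 0.143, "fingers": 1},
  {"dx": 20, "dy": 32, "rz": 0.143, "fingers": 1},
])

```text
invalid input at $.deltas[0]: expected keys dx, dy, dz, rx, ry, rz, fingers
```

Request:
servo_tool([
  {"dx": 20, "dy": 32, "rz": 0.143, "fingers": 1},
  {"dx": 20, "dy": 32, "rz": 0.143, "fingers": 1},
  {"dx": 20, "dy": 32, "rz": 0.143, "fingers": 1},
  {"dx": 20, "dy": 32, "rz": 0.143, "fingers": 1},
  {"dx": 20, "dy": 32, "rz": 0.143, "fingers": 1},
  {"dx": 20, "dy": 32, "rz": 0.143, "fingers": 1},
  {"fingers": 1},
  {"fingers": 1},
])

```text
invalid input at $.deltas[0]: expected keys dx, dy, dz, rx, ry, rz, fingers
```

All seven keys are required in each row.

Request:
servo_tool([
  {"dx": 20, "dy": 32, "dz": 0, "rx": 0, "ry": 0, "rz": 0.143, "fingers": 1},
  {"dx": 20, "dy": 32, "dz": 0, "rx": 0, "ry": 0, "rz": 0.143, "fingers": 1},
  {"dx": 20, "dy": 32, "dz": 0, "rx": 0, "ry": 0, "rz": 0.143, "fingers": 1},
  {"dx": 20, "dy": 32, "dz": 0, "rx": 0, "ry": 0, "rz": 0.143, "fingers": 1},
  {"dx": 20, "dy": 32, "dz": 0, "rx": 0, "ry": 0, "rz": 0.143, "fingers": 1},
  {"dx": 20, "dy": 32, "dz": 0, "rx": 0, "ry": 0, "rz": 0.143, "fingers": 1},
], newtons=40)

```text
clock: 1.6
tcp_pos: [0.3773, -0.3212, 0.3041]
orientation: [0.0, 0.788, 0.616, 0.0]
wrist_force: [0.5, -0.6, 0.2]
finger_gap: -0.0
```

Request:
servo_tool([
  {"dx": 20, "dy": 32, "dz": 0, "rx": 0, "ry": 0, "rz": 0.143, "fingers": 1},
  {"dx": 20, "dy": 32, "dz": 0, "rx": 0, "ry": 0, "rz": 0.143, "fingers": 1},
  {"dx": 20, "dy": 32, "dz": 0, "rx": 0, "ry": 0, "rz": 0.143, "fingers": 1},
  {"dx": 20, "dy": 32, "dz": 0, "rx": 0, "ry": 0, "rz": 0.143, "fingers": 1},
  {"dx": 20, "dy": 32, "dz": 0, "rx": 0, "ry": 0, "rz": 0.143, "fingers": 1},
  {"dx": 20, "dy": 32, "dz": 0, "rx": 0, "ry": 0, "rz": 0.143, "fingers": 1},
])

```text
clock: 2.2
tcp_pos: [0.4974, -0.1291, 0.3041]
orientation: [0.0, 0.46, 0.888, 0.0]
wrist_force: [0.2, -0.6, 0.2]
finger_gap: -0.0001
```

Request:
servo_tool([
  {"dx": 20, "dy": 32, "dz": 0, "rx": 0, "ry": 0, "rz": 0.143, "fingers": 1},
  {"dx": 20, "dy": 32, "dz": 0, "rx": 0, "ry": 0, "rz": 0.143, "fingers": 1},
  {"dx": 20, "dy": 32, "dz": 0, "rx": 0, "ry": 0, "rz": 0.143, "fingers": 1},
  {"dx": 20, "dy": 32, "dz": 0, "rx": 0, "ry": 0, "rz": 0.143, "fingers": 1},
  {"dx": 20, "dy": 32, "dz": 0, "rx": 0, "ry": 0, "rz": 0.143, "fingers": 1},
  {"dx": 20, "dy": 32, "dz": 0, "rx": 0, "ry": 0, "rz": 0.143, "fingers": 1},
  {"dx": 0, "dy": 0, "dz": 0, "rx": 0, "ry": 0, "rz": 0, "fingers": 1},
  {"dx": 0, "dy": 0, "dz": 0, "rx": 0, "ry": 0, "rz": 0, "fingers": 1},
])

```text
clock: 3.0
tcp_pos: [0.6167, 0.0622, 0.3034]
orientation: [-0.0, 0.052, 0.999, -0.0]
wrist_force: [-1.0, 0.4, -0.6]
finger_gap: -0.0003
```

Request:
servo_tool([
  {"dx": 0, "dy": 0, "dz": -50, "rx": 0, "ry": 0, "rz": 0, "fingers": 1},
  {"dx": 0, "dy": 0, "dz": -50, "rx": 0, "ry": 0, "rz": 0, "fingers": 1},
  {"dx": 0, "dy": 0, "dz": -40, "rx": 0, "ry": 0, "rz": 0, "fingers": 1},
  {"dx": 0, "dy": 0, "dz": -30, "rx": 0, "ry": 0, "rz": 0, "fingers": 1},
  {"dx": 0, "dy": 0, "dz": 0, "rx": 0, "ry": 0, "rz": 0, "fingers": 1},
  {"dx": 0, "dy": 0, "dz": 0, "rx": 0, "ry": 0, "rz": 0, "fingers": 1},
])

```text
clock: 3.6
tcp_pos: [0.6163, 0.0604, 0.1345]
orientation: [-0.0, 0.053, 0.999, -0.0]
wrist_force: [0.5, -1.3, 0.5]
finger_gap: 0.0001
```

```bash
cat > shot.py <<'E'
from h import *
import sys
a=read_camera("scene")["img"][180:400,170:410,::-1]
cv2.imwrite(sys.argv[1],cv2.resize(a,(655,600)))
# path of finger centre: world angle a of the strap, r=80, offset 25.5 from the centreline
print(np.round(env.get_state()["tcp_pos"],4))
E
python3 shot.py pics/c.png; python3 - <<'E'
import numpy as np
p=np.array([535,26]);pr=None
for a in np.arange(-0.1,-1.36,-0.14):
    u=np.array([np.cos(a),np.sin(a)]);n=np.array([-u[1],u[0]]);q=p+78*u+25.5*n
    print(round(a,2),np.round(q,1),None if pr is None else np.round(q-pr,1));pr=q
E
```

```text
[0.6175 0.0606 0.1358]
-0.1 [615.2  43.6] None
-0.24 [616.8  32.2] [  1.7 -11.4]
-0.38 [616.9  20.7] [  0.1 -11.5]
-0.52 [615.4   9.4] [ -1.5 -11.4]
-0.66 [612.3  -1.7] [ -3.1 -11.1]
-0.8 [607.6 -12.2] [ -4.6 -10.5]
-0.94 [601.6 -21.9] [-6.  -9.8]
-1.08 [594.3 -30.8] [-7.3 -8.8]
-1.22 [585.8 -38.5] [-8.5 -7.7]
```

View pics/c.png

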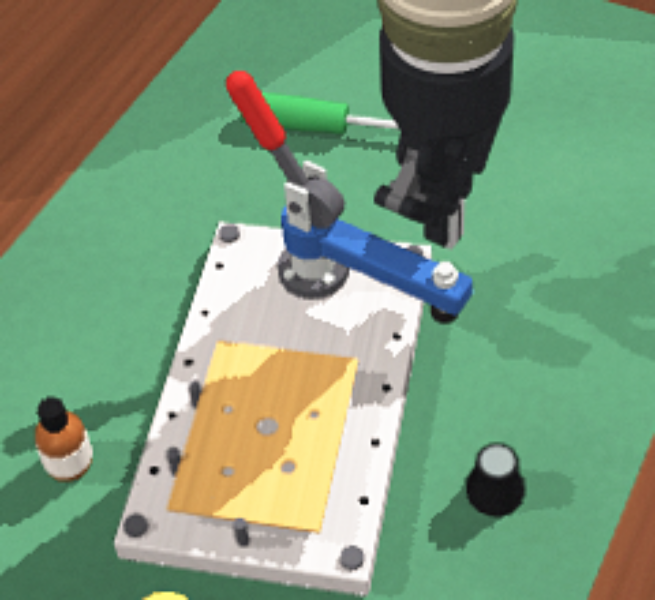

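The fingers hang beside the strap on its +y side, and the path is clear. Next I push along the arc.

Request:
servo_tool([
  {"dx": 0, "dy": -9, "dz": 0, "rx": 0, "ry": 0, "rz": 0, "fingers": 1},
  {"dx": 0, "dy": -9, "dz": 0, "rx": 0, "ry": 0, "rz": -0.03, "fingers": 1},
  {"dx": 0, "dy": -9, "dz": 0, "rx": 0, "ry": 0, "rz": -0.1, "fingers": 1},
  {"dx": 0, "dy": -9, "dz": 0, "rx": 0, "ry": 0, "rz": -0.11, "fingers": 1},
  {"dx": -1, "dy": -9, "dz": 0, "rx": 0, "ry": 0, "rz": -0.11, "fingers": 1},
])

```text
clock: 4.15
tcp_pos: [0.6181, 0.0156, 0.1363]
orientation: [0.003, 0.228, 0.974, 0.001]
wrist_force: [2.8, 2.2, 1.5]
finger_gap: 0.0003
```

Request:
servo_tool([
  {"dx": -1, "dy": -8, "dz": 0, "rx": 0, "ry": 0, "rz": -0.1, "fingers": 1},
  {"dx": -2, "dy": -8, "dz": 0, "rx": 0, "ry": 0, "rz": -0.1, "fingers": 1},
  {"dx": -3, "dy": -8, "dz": 0, "rx": 0, "ry": 0, "rz": -0.1, "fingers": 1},
  {"dx": -4, "dy": -8, "dz": 0, "rx": 0, "ry": 0, "rz": -0.1, "fingers": 1},
])

```text
clock: 4.55
tcp_pos: [0.6069, -0.0161, 0.136]
orientation: [0.002, 0.417, 0.909, 0.001]
wrist_force: [0.6, 3.6, 2.8]
finger_gap: -0.0001
```

```bash
python3 shot.py pics/d.png
```

```text
[ 0.6062 -0.0173  0.1358]
```

View pics/d.png

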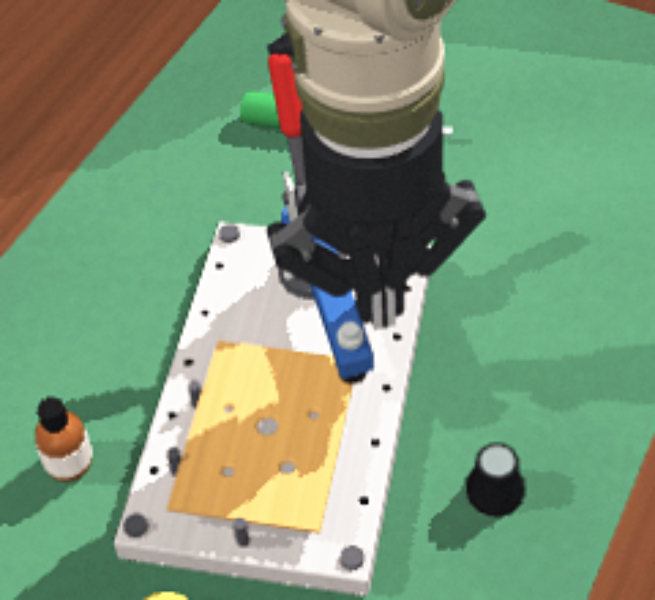

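The strap follows the fingers; it is now at about −0.87 rad in the world, and the stop is at about −1.29. I continue in smaller steps.

Request:
servo_tool([
  {"dx": -4, "dy": -6, "dz": 0, "rx": 0, "ry": 0, "rz": -0.08, "fingers": 1},
  {"dx": -4, "dy": -5, "dz": 0, "rx": 0, "ry": 0, "rz": -0.08, "fingers": 1},
  {"dx": -5, "dy": -5, "dz": 0, "rx": 0, "ry": 0, "rz": -0.08, "fingers": 1},
  {"dx": -5, "dy": -4, "dz": 0, "rx": 0, "ry": 0, "rz": -0.08, "fingers": 1},
  {"dx": -4, "dy": -3, "dz": 0, "rx": 0, "ry": 0, "rz": -0.05, "fingers": 1},
])

```text
clock: 5.1
tcp_pos: [0.5853, -0.0394, 0.1358]
orientation: [0.002, 0.576, 0.818, 0.001]
wrist_force: [2.1, 1.1, 2.2]
finger_gap: 0.0001
```

Request:
servo_tool([
  {"dx": -2, "dy": -1, "dz": 0, "rx": 0, "ry": 0, "rz": -0.02, "fingers": 1},
  {"dx": 0, "dy": 0, "dz": 0, "rx": 0, "ry": 0, "rz": 0, "fingers": 1},
])

```text
clock: 5.3
tcp_pos: [0.583, -0.0404, 0.1354]
orientation: [0.002, 0.583, 0.813, 0.001]
wrist_force: [3.2, -0.9, 3.8]
finger_gap: 0.0003
```

Request:
servo_tool([
  {"dx": -2, "dy": -1, "dz": 0, "rx": 0, "ry": 0, "rz": 0, "fingers": 1},
  {"dx": 0, "dy": 0, "dz": 0, "rx": 0, "ry": 0, "rz": 0, "fingers": 1},
])

```text
clock: 5.5
tcp_pos: [0.5802, -0.0408, 0.1345]
orientation: [0.001, 0.583, 0.813, 0.0]
wrist_force: [2.2, 0.3, 0.7]
finger_gap: 0.0003
```

Request:
servo_tool([
  {"dx": -2, "dy": -1, "dz": 0, "rx": 0, "ry": 0, "rz": 0, "fingers": 1},
  {"dx": 0, "dy": 0, "dz": 0, "rx": 0, "ry": 0, "rz": 0, "fingers": 1},
])

```text
clock: 5.7
tcp_pos: [0.5796, -0.0411, 0.1345]
orientation: [0.001, 0.583, 0.813, 0.002]
wrist_force: [7.6, 0.8, 1.6]
finger_gap: 0.0002
```

Request:
servo_tool([
  {"dx": -2, "dy": -1, "dz": 0, "rx": 0, "ry": 0, "rz": 0, "fingers": 1},
  {"dx": 0, "dy": 0, "dz": 0, "rx": 0, "ry": 0, "rz": 0, "fingers": 1},
])

```text
clock: 5.9
tcp_pos: [0.579, -0.0414, 0.1347]
orientation: [0.002, 0.582, 0.813, 0.003]
wrist_force: [11.5, 4.7, -0.6]
finger_gap: 0.0002
```

Request:
servo_tool([
  {"dx": -2, "dy": -1, "dz": 0, "rx": 0, "ry": 0, "rz": 0, "fingers": 1},
  {"dx": 0, "dy": 0, "dz": 0, "rx": 0, "ry": 0, "rz": 0, "fingers": 1},
])

```text
clock: 6.1
tcp_pos: [0.5784, -0.0417, 0.1349]
orientation: [0.003, 0.582, 0.813, 0.005]
wrist_force: [15.4, 9.2, -3.4]
finger_gap: -0.0001
```

The force rises while the position holds at (0.579,−0.041), so the strap is at its stop. I back off and rise.

Request:
servo_tool([
  {"dx": 10, "dy": 3, "dz": 0, "rx": 0, "ry": 0, "rz": 0, "fingers": 1},
  {"dx": 15, "dy": 4, "dz": 0, "rx": 0, "ry": 0, "rz": 0, "fingers": 1},
  {"dx": 0, "dy": 0, "dz": 45, "rx": 0, "ry": 0, "rz": 0, "fingers": 1},
  {"dx": 0, "dy": 0, "dz": 45, "rx": 0, "ry": 0, "rz": 0, "fingers": 1},
  {"dx": 0, "dy": 0, "dz": 45, "rx": 0, "ry": 0, "rz": 0, "fingers": 1},
  {"dx": 0, "dy": 0, "dz": 0, "rx": 0, "ry": 0, "rz": 0, "fingers": 1},
])

```text
clock: 6.7
tcp_pos: [0.6003, -0.0367, 0.2747]
orientation: [0.003, 0.583, 0.813, 0.001]
wrist_force: [0.3, -0.6, 0.7]
finger_gap: -0.0001
```

```bash
python3 - <<'E'
from h import *
print(env.get_state()["tcp_pos"])
for n in("top","scene"):
    c=read_camera(n)
    i=c["img"][:,:,::-1].copy()
    # predicted: strap tip, nut, lever tip for post(.535,.026), yaw .28, swing 0
    u=np.array([np.cos(.28-np.pi/2),np.sin(.28-np.pi/2)]);p=np.array([.535,.026])
    P=[[*(p+.115*u),.065],[*(p+.1*u),.085],[*(p-.04*u),.184],[*p,.098]]
    for q in proj(c,P): cv2.circle(i,tuple(int(round(v)) for v in q),1,(255,0,255),-1)
    i=i[180:400,170:410] if n=="scene" else i[180:340,250:450]
    cv2.imwrite(f"pics/e_{n}.png",cv2.resize(i,(400,int(400*i.shape[0]/i.shape[1]))))
a,b=[cv2.imread(f"pics/e_{n}.png") for n in("top","scene")]
a=cv2.copyMakeBorder(a,0,b.shape[0]-a.shape[0],0,0,0);cv2.imwrite("pics/e.png",np.hstack([a,b]))
E
```

```text
[ 0.6002572  -0.03673836  0.27473734]
```

View pics/e.png

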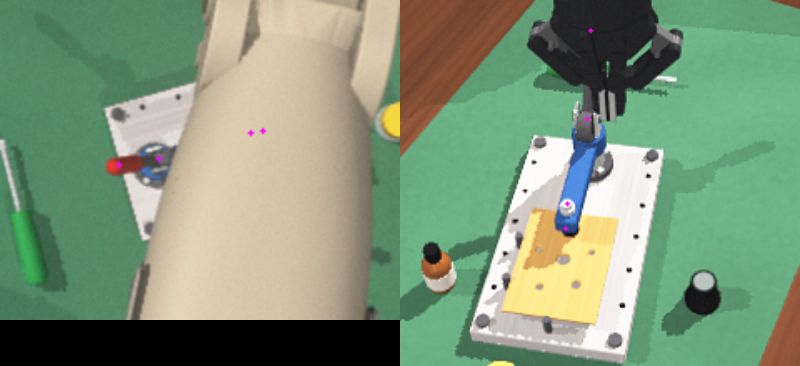

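The predicted points land on the nut, strap tip, pivot and red lever tip, so the strap is at its stop over the plate. Next I move above the post and approach the inside of the lever.

Request:
servo_tool([
  {"dx": -22, "dy": 21, "dz": 0, "rx": 0, "ry": 0, "rz": -0.04, "fingers": 1},
  {"dx": -22, "dy": 21, "dz": 0, "rx": 0, "ry": 0, "rz": 0, "fingers": 1},
  {"dx": -21, "dy": 21, "dz": 0, "rx": 0, "ry": 0, "rz": 0, "fingers": 1},
  {"dx": 0, "dy": 0, "dz": -16, "rx": 0, "ry": 0, "rz": 0, "fingers": 1},
  {"dx": 0, "dy": 0, "dz": -17, "rx": 0, "ry": 0, "rz": 0, "fingers": 1},
  {"dx": 0, "dy": 0, "dz": 0, "rx": 0, "ry": 0, "rz": 0, "fingers": 1},
])

```text
clock: 7.4
tcp_pos: [0.5305, 0.027, 0.2315]
orientation: [-0.004, 0.599, 0.801, -0.002]
wrist_force: [-0.5, 0.5, 0.1]
finger_gap: -0.0
```

```bash
python3 - <<'E'
from h import *
print(np.round(env.get_state()["tcp_pos"],4))
p=np.array([535,26.]);v=np.array([-.276,.961]);pr=None
for th in [1.13]+list(np.arange(1.05,0,-.1))+[.03]:
    s=75*np.cos(th)-8.5*np.sin(th)-11;z=98+75*np.sin(th)+8.5*np.cos(th)+73
    q=np.array([*(p+s*v),z]);print(round(th,2),np.round(q),None if pr is None else np.round(q-pr,1));pr=q
E
```

```text
[0.5305 0.027  0.2315]
1.13 [531.  39. 242.] None
1.05 [530.  44. 240.] [-1.6  5.4 -2.2]
0.95 [528.  51. 237.] [-1.9  6.5 -3.3]
0.85 [526.  57. 233.] [-1.8  6.2 -4. ]
0.75 [524.  63. 228.] [-1.6  5.7 -4.6]
0.65 [523.  68. 223.] [-1.5  5.3 -5.2]
0.55 [522.  73. 217.] [-1.4  4.7 -5.7]
0.45 [520.  77. 211.] [-1.2  4.2 -6.2]
0.35 [519.  80. 205.] [-1.   3.6 -6.6]
0.25 [519.  83. 198.] [-0.8  2.9 -6.9]
0.15 [518.  85. 191.] [-0.6  2.2 -7.2]
0.05 [517.  87. 183.] [-0.4  1.5 -7.4]
0.03 [517.  87. 182.] [-0.1  0.2 -1.5]
```

Request:
servo_tool([
  {"dx": 3, "dy": 1, "dz": 10, "rx": 0, "ry": 0, "rz": 0, "fingers": 1},
  {"dx": -1, "dy": 5, "dz": 0, "rx": 0, "ry": 0, "rz": 0, "fingers": 1},
  {"dx": -2, "dy": 6, "dz": 0, "rx": 0, "ry": 0, "rz": 0, "fingers": 1},
  {"dx": -1, "dy": 5, "dz": -2, "rx": 0, "ry": 0, "rz": 0, "fingers": 1},
  {"dx": 0, "dy": 0, "dz": 0, "rx": 0, "ry": 0, "rz": 0, "fingers": 1},
])

```text
clock: 7.9
tcp_pos: [0.5324, 0.0442, 0.2439]
orientation: [-0.0, 0.599, 0.801, 0.0]
wrist_force: [0.6, 0.0, -1.2]
finger_gap: 0.0
```

Request:
servo_tool([
  {"dx": -2, "dy": 6, "dz": -3, "rx": 0, "ry": 0, "rz": 0, "fingers": 1},
  {"dx": -2, "dy": 6, "dz": -4, "rx": 0, "ry": 0, "rz": 0, "fingers": 1},
  {"dx": 0, "dy": 0, "dz": 0, "rx": 0, "ry": 0, "rz": 0, "fingers": 1},
])

```text
clock: 8.2
tcp_pos: [0.5285, 0.0561, 0.2367]
orientation: [0.0, 0.599, 0.801, 0.0]
wrist_force: [-0.3, 0.8, 0.7]
finger_gap: -0.0003
```

```bash
python3 shot.py pics/f.png
```

```text
[0.5284 0.0559 0.2367]
```

View pics/f.png

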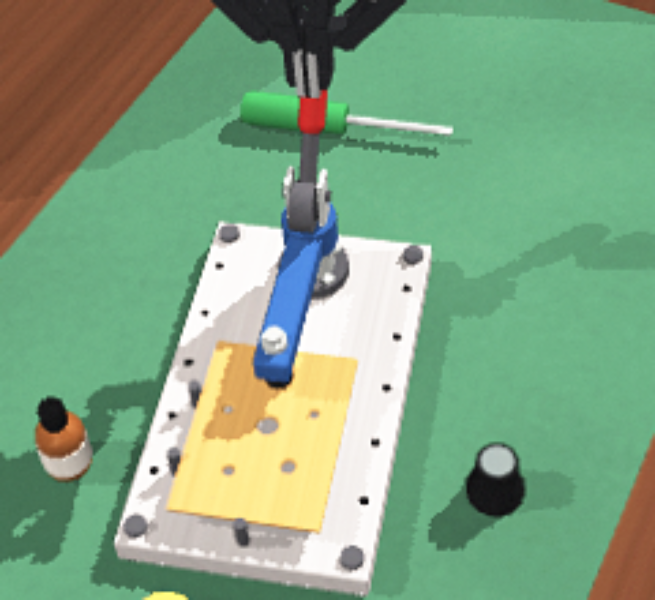

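The fingers stand in line with the red grip on its post side, but there is no clear contact force yet. I continue along the arc.

Request:
servo_tool([
  {"dx": -2, "dy": 6, "dz": -5, "rx": 0, "ry": 0, "rz": 0, "fingers": 1},
  {"dx": -2, "dy": 5, "dz": -5, "rx": 0, "ry": 0, "rz": 0, "fingers": 1},
])

```text
clock: 8.45
tcp_pos: [0.5251, 0.0667, 0.2271]
orientation: [0.001, 0.599, 0.801, 0.001]
wrist_force: [1.1, 0.6, 4.4]
finger_gap: -0.0
```

Request:
servo_tool([
  {"dx": -1, "dy": 5, "dz": -6, "rx": 0, "ry": 0, "rz": 0, "fingers": 1},
  {"dx": -1, "dy": 4, "dz": -6, "rx": 0, "ry": 0, "rz": 0, "fingers": 1},
])

```text
clock: 8.65
tcp_pos: [0.5225, 0.0761, 0.2145]
orientation: [-0.0, 0.599, 0.801, 0.0]
wrist_force: [-0.7, 0.8, 4.6]
finger_gap: 0.0
```

```bash
python3 - <<'E'
from h import *
s=read_camera("scene")["img"][150:330,200:360,::-1];t=read_camera("top")["img"][200:320,250:410,::-1]
a=cv2.resize(s,(400,450));b=cv2.resize(t,(400,300));b=cv2.copyMakeBorder(b,0,150,0,0,0)
cv2.imwrite("pics/g.png",np.hstack([a,b]))
E
```

```text
(no output)
```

View pics/g.png

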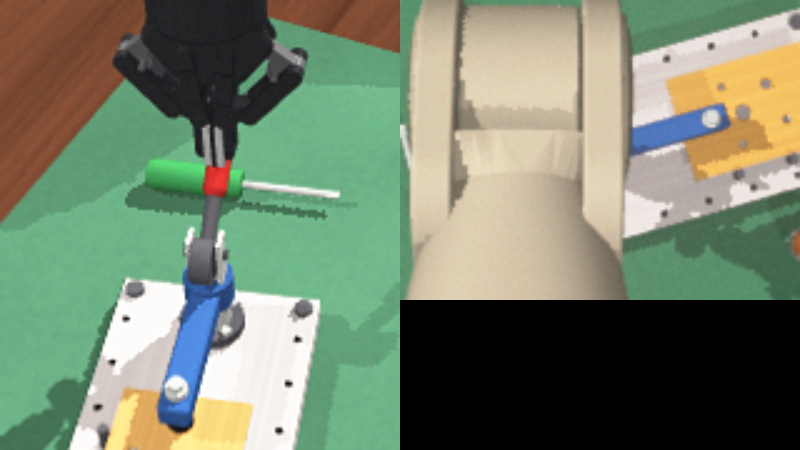

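The fingers are bearing on the red grip with about 4.6 N and the lever is going down. I continue.

Request:
servo_tool([
  {"dx": -1, "dy": 4, "dz": -6, "rx": 0, "ry": 0, "rz": 0, "fingers": 1},
  {"dx": -1, "dy": 3, "dz": -7, "rx": 0, "ry": 0, "rz": 0, "fingers": 1},
  {"dx": -1, "dy": 2, "dz": -7, "rx": 0, "ry": 0, "rz": 0, "fingers": 1},
])

```text
clock: 9.05
tcp_pos: [0.5197, 0.085, 0.1944]
orientation: [-0.0, 0.599, 0.801, 0.001]
wrist_force: [0.4, 2.3, 5.2]
finger_gap: 0.0002
```

Request:
servo_tool([
  {"dx": 0, "dy": 2, "dz": -6, "rx": 0, "ry": 0, "rz": 0, "fingers": 1},
  {"dx": 0, "dy": 0, "dz": -4, "rx": 0, "ry": 0, "rz": 0, "fingers": 1},
  {"dx": 0, "dy": 0, "dz": 0, "rx": 0, "ry": 0, "rz": 0, "fingers": 1},
])

```text
clock: 9.35
tcp_pos: [0.5194, 0.0865, 0.184]
orientation: [-0.0, 0.599, 0.801, -0.0]
wrist_force: [-0.4, -0.7, -0.5]
finger_gap: -0.0003
```

Request:
servo_tool([
  {"dx": 0, "dy": 0, "dz": -3, "rx": 0, "ry": 0, "rz": 0, "fingers": 1},
  {"dx": 0, "dy": 0, "dz": 0, "rx": 0, "ry": 0, "rz": 0, "fingers": 1},
])

```text
clock: 9.55
tcp_pos: [0.5197, 0.0863, 0.1816]
orientation: [-0.0, 0.599, 0.801, -0.0]
wrist_force: [0.0, -0.1, 0.7]
finger_gap: 0.0002
```

Request:
servo_tool([
  {"dx": 0, "dy": 0, "dz": -2, "rx": 0, "ry": 0, "rz": 0, "fingers": 1},
  {"dx": 0, "dy": 0, "dz": 0, "rx": 0, "ry": 0, "rz": 0, "fingers": 1},
])

```text
clock: 9.75
tcp_pos: [0.5197, 0.0864, 0.1806]
orientation: [0.0, 0.599, 0.801, 0.0]
wrist_force: [-2.4, 1.8, 6.4]
finger_gap: -0.0004
```

Request:
servo_tool([
  {"dx": 0, "dy": 0, "dz": -2, "rx": 0, "ry": 0, "rz": 0, "fingers": 1},
  {"dx": 0, "dy": 0, "dz": 0, "rx": 0, "ry": 0, "rz": 0, "fingers": 1},
])

```text
clock: 9.95
tcp_pos: [0.5198, 0.0865, 0.1801]
orientation: [0.001, 0.599, 0.801, 0.001]
wrist_force: [-4.9, 2.2, 17.6]
finger_gap: -0.0003
```

Request:
servo_tool([
  {"dx": 0, "dy": 0, "dz": -1, "rx": 0, "ry": 0, "rz": 0, "fingers": 1},
  {"dx": 0, "dy": 0, "dz": 0, "rx": 0, "ry": 0, "rz": 0, "fingers": 1},
])

```text
clock: 10.15
tcp_pos: [0.5198, 0.0865, 0.1799]
orientation: [0.001, 0.599, 0.801, 0.001]
wrist_force: [-8.0, 2.0, 22.6]
finger_gap: 0.0002
```

There is firm resistance at fingertip z ≈ 0.107, where the lever stop is expected. I lift straight off, clear the view and check.

Request:
servo_tool([
  {"dx": 0, "dy": 0, "dz": 15, "rx": 0, "ry": 0, "rz": 0, "fingers": 1},
  {"dx": 0, "dy": 0, "dz": 40, "rx": 0, "ry": 0, "rz": 0, "fingers": 1},
  {"dx": 0, "dy": 0, "dz": 45, "rx": 0, "ry": 0, "rz": 0, "fingers": 1},
  {"dx": 0, "dy": 45, "dz": 20, "rx": 0, "ry": 0, "rz": 0, "fingers": 1},
  {"dx": 0, "dy": 45, "dz": 0, "rx": 0, "ry": 0, "rz": 0, "fingers": 1},
  {"dx": 0, "dy": 45, "dz": 0, "rx": 0, "ry": 0, "rz": 0, "fingers": 1},
  {"dx": 0, "dy": 45, "dz": 0, "rx": 0, "ry": 0, "rz": 0, "fingers": 1},
  {"dx": 0, "dy": 0, "dz": 0, "rx": 0, "ry": 0, "rz": 0, "fingers": 1},
])

```text
clock: 10.95
tcp_pos: [0.5194, 0.2707, 0.2963]
orientation: [-0.0, 0.597, 0.802, 0.001]
wrist_force: [0.3, 0.2, -0.6]
finger_gap: 0.0001
```

```bash
python3 - <<'E'
from h import *
u=np.array([np.cos(.28-np.pi/2),np.sin(.28-np.pi/2)]);p=np.array([.535,.026]);o=[]
P=[[*(p+.115*u),.060],[*(p-.095*u),.101]]
old={n:cv2.imread(f"pics/{n}1.png") for n in("top","scene")}
for n in("top","scene"):
    c=read_camera(n);i=c["img"][:,:,::-1].copy();q=proj(c,P);print(n,np.round(q,1))
    for t in("clock_plate","lever_tip","strap_tip","loupe","oil_bottle","bush_jar","screwdriver"):
        print(t,[(round(r["confidence"],2),np.round(r["extent"]).tolist()) for r in cut_out(t,n)[:1]])
    for v in q: cv2.circle(i,tuple(int(round(k)) for k in v),1,(255,0,255),-1)
    i=i[180:450,170:410] if n=="scene" else i[160:340,230:470]
    o.append(cv2.resize(i,(400,int(400*i.shape[0]/i.shape[1]))))
a,b=o;a=cv2.copyMakeBorder(a,0,b.shape[0]-a.shape[0],0,0,0);cv2.imwrite("pics/i.png",np.hstack([a,b]))
E
```

```text
top [[380.9 245.5]
 [283.2 272.4]]
clock_plate [(0.74, [356.0, 219.0, 421.0, 273.0])]
lever_tip [(0.7, [286.0, 254.0, 340.0, 276.0])]
strap_tip [(0.56, [320.0, 240.0, 384.0, 269.0])]
loupe [(0.62, [361.0, 179.0, 377.0, 195.0])]
oil_bottle [(0.71, [406.0, 292.0, 421.0, 307.0])]
bush_jar [(0.55, [439.0, 230.0, 460.0, 252.0])]
screwdriver [(0.69, [252.0, 257.0, 272.0, 323.0])]
scene [[268.9 318.3]
 [292.4 211.7]]
clock_plate [(0.6, [232.0, 305.0, 302.0, 374.0])]
lever_tip [(0.57, [277.0, 212.0, 298.0, 263.0])]
strap_tip [(0.58, [263.0, 259.0, 292.0, 324.0])]
loupe [(0.67, [341.0, 343.0, 364.0, 370.0])]
oil_bottle [(0.74, [183.0, 326.0, 206.0, 353.0])]
bush_jar [(0.56, [220.0, 396.0, 244.0, 431.0])]
screwdriver [(0.82, [258.0, 214.0, 330.0, 230.0])]
```

View pics/i.png

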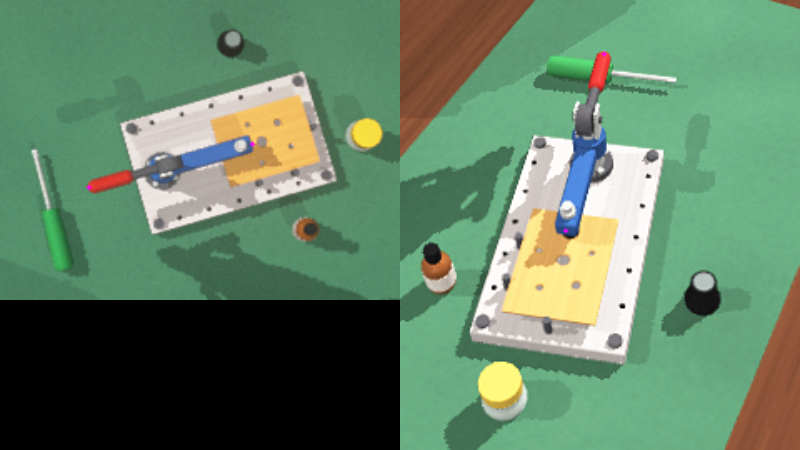

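The pictures show the strap over the plate, the lever level with its tip on the predicted fully-down point, and the plate and loose things where they were. I hand in.

```bash
python3 -c "
from workcell import job
print(job.hand_in())"
```

```text
the job is handed in; nothing more can be done
None
```

The clock plate is clamped and the job is handed in, at about 11 s of the 56 s allowed.

- **Strap:** I pushed it round with the back of the shut fingers. At the end the force rose to about 18 N with almost no further movement, so it was at its stop over the plate.
- **Lever:** I pushed the red grip outward and down from the post side. It met firm resistance, about 23 N, with the fingertips 107 mm above the bench; I expected about 109 mm. Then I lifted straight off and moved the arm clear.

**Last checks:**
- In both cameras the strap end and lever tip sit on the points predicted for strap at 0 and lever fully down.
- The arm was touching nothing when I handed in; the wrist force read about 0.
- The plate, loupe and bottle were within about 2–3 pixels of where they started. The jar and screwdriver looked unmoved in the pictures, but I have no clean before-and-after figures for them: the network's first top-view report for the jar was wrong, and part of the screwdriver was hidden in the last scene view.

The foot's pressure on the plate was not measured; I infer it from the lever being down at its stop.

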